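# Release the filter cassette from its ratchet clamp

## Robot

A 6-joint arm with a two-finger parallel gripper is mounted at the origin on a cart in front of the work surface, level with it; the furniture and walls round the work are solid. World frame = base frame: x ahead of the robot, y to its left, z up, the work surface at z = 0. Lengths are in m, angles in rad, forces in N, time in s.
With the tool pointing down it reaches from about 0.325 to 0.775 m from the base axis. Payload 5.5 kg.
Tool frame: the origin (TCP) lies on the centre line of the jaws, within the pads' length; the fingertips stand 11 mm ahead of it and the grasp point (between the pads) lies 8 mm behind it; z points along the fingers, y is the line along which they close (so a half turn about z gives the same grasp; the last joint's range is limited). The gripper opens to 88 mm and grips with 3 to 60 N. Pads are 20 mm wide; open, the fingers measure 115 mm over their backs; the gripper's body (75 mm by 178 mm) begins 61 mm behind the grasp point.
Start: joints at [1.272, 0.091, 1.231, -0, 1.82, -0.057], TCP at [0.144, 0.583, 0.234] pointing down, gripper open.
Joint ranges: [-2.87, 2.87], [-0.86, 2.18], [0.17, 2.46], [-1.51, 4.65], [0.06, 2.69], [-2.65, 2.65]. Speed limits (rad/s): [2.57, 2.57, 3.01, 3.14, 3.14, 3.14].

## Interface

Orientations are given as a unit quaternion [w, x, y, z].
In Python, from station import * gives the robot as it stands. The module is installed in compiled form; this text tells all that it offers.
- The arm moves only by the shell command python3 -m pendant 'ROWS' [OPENING] [FORCE]. ROWS is JSON, one flat list of numbers, 4 for each row, row after row: the shift along the tool's x, y, z normalised to -1 to 1, where 1 is 0.15 m, then the turn about the tool's z normalised to -1 to 1, where 1 is 360 degrees. A call has 1 to 12 rows; each row shifts and turns the commanded pose from where the row before left it, along the tool's axes as they then stand; what a row does not reach is not made up. A row lasts 1/10 s, in which the tool goes at most 50 mm and 8.59 degrees, less where a joint would pass 70% of its speed; a pose out of reach is approached as far as the arm can. A call with a number of a shift or a turn outside -1 to 1 is refused whole. A call with a gripper value outside its range is refused whole. OPENING is the closure, from 0 (fully open) to 1 (shut), set as the call begins (- or left out, the last holds). The fingers move at their own pace and stop on an object; FORCE is the grip in N (left out, the last holds). Time passes only in rows, so rows that do not move let the fingers close. It gives the time, the measured TCP pose, the force, the opening and the grip force at its end, in the units of the state.
- get_obs(): the state, without advancing time (a new reading comes with each control period).
- snapshot(name): name is "side" or "top"; returns the picture (480x640x3 uint8, blue, green, red); there is no depth.
- camera_model(name): a dict with "vfov" (degrees; the focal length in pixels is half the picture's height over the tangent of half this angle, whatever the lens; pixels are square), "cx", "cy" (the principal point, pixels), "eye" and "orientation" of the camera in the world. Camera axes: x right, y down, z forward; pixel columns grow to the right and rows downward; lengths in m; the calibration is good to about 2 mm. A picture is of the moment at which its call begins. camera_model takes no time and is no camera call.
- job_done(): hands the job in; it is judged then, once.
The state is a dict: "time_s": time; "joints": joint angles; "qd": joint speeds; "joint_efforts": joint torques, N m; "position": TCP position; "ee_rot": TCP orientation; "wrist_force": force on the tool from outside, world axes, zero at the start; "ft_torque": the same for the moment, N m; "gripper_width": opening from 0.0 (shut) to 1.0 (fully open); "gripper_force": force on a finger pad.
Only numpy, scipy, OpenCV 4.12 (cv2) and the standard library are available. Lean on these libraries where they do the work, as an engineer would, in place of code of your own. Each camera call takes 0.05 s, during which the arm holds its last target. There are 200 camera calls.

## Task

Open the ratchet clamp that holds the filter cassette: first flip its pawl lever over so that it stays clear of the rack, then slide the moving jaw all the way back to its end stop. Leave the cassette standing where it is, and leave the other clamp, which holds the coupler, shut.

Things in the scene. Friction and masses are not known exactly. Their poses are not given: they have to be found in the camera images.
- clamp_a: The ratchet clamp holding the filter cassette; grey metal base 250x90x12 mm, fixed. Origin: centre of the underside; z up; x points along the slide to the fixed jaw (x 95..115, top z 54 mm). Moving jaw at start: x 37..53, y -30..30, z 28..54, on a carriage x -45..53, y -18..38, z 14..28 that slides along -x to open. Teeth at y -37..-23, top z 26. While the pawl is engaged the jaw cannot open.
- clamp_a_jaw (a joint): Moving jaw of the cassette's clamp, m: 0 at the start (closed on the cassette), grows as the jaw, with its tab and pawl, slides back along the clamp's -x; 0.060 is fully open at the end stop. About 2 N of friction; it stays where it is left.
- clamp_a_tab (a point): Grip tab on the middle of that moving jaw: upright steel tab, 12 mm (clamp x) by 20 mm (clamp y), from z 54 to z 92 mm. This point is on its middle line, 18 mm below its top; at the start at clamp (45, 0, 74) mm. Beside it along clamp y it is free above z 56 mm.
- clamp_a_pawl (a joint): Pawl of that clamp, rad, on a pin along clamp y carried by the moving jaw (pin at clamp (-25, -30, 40) mm at the start). 0: engaged, lever leaning 30 deg from upright to clamp -x. Grows as the lever's top is pushed to clamp +x, up to 1.2 (leaning 39 deg to +x). Held by its weight: falls back to 0 below about 0.5, falls on to 1.2 past about 0.65. Under 1 N turns it.
- clamp_a_thumb (a point): Middle of the black thumb plate at the upper end of that pawl's lever: 7 mm thick, 22 mm wide (clamp y), 28 mm long. This point is 43 mm from the pin, the lever's end 57 mm. Engaged it is at clamp (-46, -30, 77) mm, the end at z 89 mm; on its -x side it is clear above z 30 mm.
- filter_cassette: White round filter cassette, 40 mm across and 38 mm tall, loose, standing upright on the clamp's base between its two jaws. Origin: centre of its underside; z up.
- clamp_b: The other ratchet clamp, alike but holding the slim coupler (26 mm across, 70 mm tall), its jaw closed 13 mm further. Origin and axes as for the first. It is to be left shut.
- clamp_b_jaw (a joint): Moving jaw of the other clamp, m: 0 at the start; grows as it opens. Leave it.
- clamp_b_pawl (a joint): Pawl of the other clamp, rad: 0 engaged, grows as it is flipped. Leave it engaged.
Things that resemble listed ones, but are neither listed nor needed, are in the scene too. Several things have the shape of the filter_cassette; the one meant has the colours described above.

How it is judged:
On the way, in this order (a step that is already met when the one before it is completed fails the run):
1. the pawl of the cassette's clamp is flipped over while its jaw is still closed (value of joint clamp_a_pawl above 0.9 rad and value of joint clamp_a_jaw below 0.012 m), for 0.2 s.
2. the jaw is slid back (value of joint clamp_a_jaw above 0.048 m), for 0.2 s.
At the end, for the whole second after the job is handed in: The cassette's clamp is open: jaw joint over 0.048 m, pawl still flipped (over 0.9 rad). The cassette stands upright within 10 degrees, at rest, within 20 mm of where it stood. The other clamp's jaw is within 10 mm of its start and its pawl engaged (under 0.4 rad) (value of joint clamp_a_jaw above 0.048 m and value of joint clamp_a_pawl above 0.9 rad and angle between filter_cassette's own z axis and vertical below 0.17 rad and distance of filter_cassette from where it was at the start of the episode below 0.02 m and linear speed of filter_cassette below 0.02 m/s and value of joint clamp_b_jaw below 0.01 m and value of joint clamp_b_pawl below 0.4 rad); the robot touches nothing.
It fails at once if the other clamp is opened or its pawl flipped (value of joint clamp_b_jaw above 0.01 m or value of joint clamp_b_pawl above 0.6 rad).
It fails at once if the cassette is knocked over (angle between filter_cassette's own z axis and vertical above 0.5 rad).
It also fails if it takes over 38 s, if anything falls off the work surface, if the arm or the gripper's body presses on something with over 40 N, if the wrist force passes 120 N, or if a joint passes its speed limit or range.

## Working session

There is one attempt and no reset: what is moved stays moved. The work goes in short steps, Python scripts to look and compute and a shell command to move; the robot and the scene stay as the last step left them, time stands still between calls to the robot, and variables do not carry over. Pictures are saved under pics/ and viewed, at most 10 in all, crops included, and the job is handed in when it is done.

```bash
mkdir -p pics
python3 - <<'E'
from station import *
import cv2
for n in("side","top"):
    cv2.imwrite(f"pics/{n}0.png",snapshot(n)); print(n,camera_model(n))
o=get_obs();print(o["time_s"],o["position"],o["ee_rot"],o["gripper_width"])
E
```

```text
side {'vfov': 57.65107414200333, 'cx': 315.93441367639207, 'cy': 238.43813559710964, 'eye': array([0.3994138 , 0.6070154 , 0.58641833]), 'orientation': array([ 0.06039068, -0.1299356 ,  0.87833163, -0.45607375])}
top {'vfov': 52.65438319107697, 'cx': 327.2424088186864, 'cy': 244.46117872610552, 'eye': array([ 0.46694269, -0.06636076,  1.05358953]), 'orientation': array([-0.06479769,  0.70855719, -0.70134738,  0.04312575])}
0.1 [0.14359317 0.58232716 0.23262974] [-1.60339529e-04  1.20608268e-01  9.92699812e-01 -8.38742315e-04] 1.0018934705580882
```

View pics/side0.png

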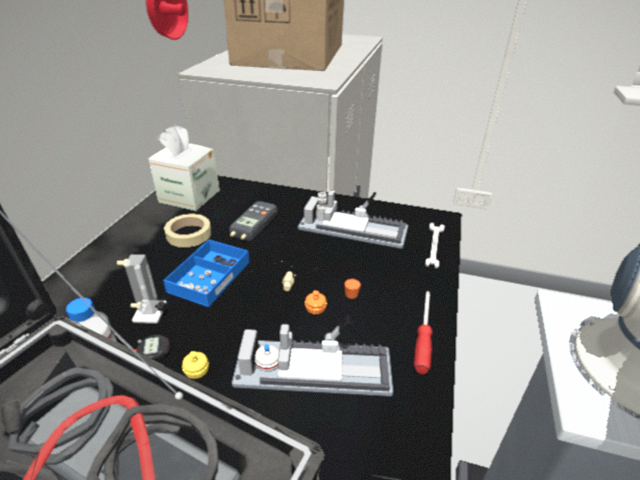

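View pics/top0.png

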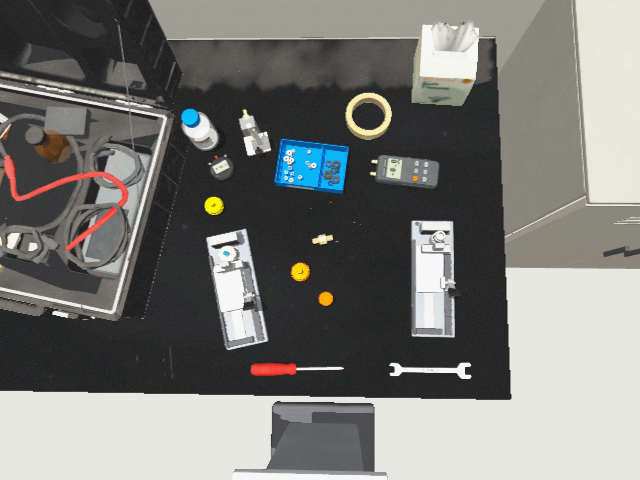

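The side view shows the cassette's clamp at about (312,365), with its tab near (285,337) and its thumb plate near (333,332). In the top view it is at about (237,289), with the fixed jaw at the upper end. I'll zoom in and measure next.

```bash
cat > h.py <<'E'
import numpy as np, cv2
from scipy.spatial.transform import Rotation as R
from station import *
def ray(n,u,v):
    c=camera_model(n); f=240/np.tan(np.radians(c["vfov"]/2))
    q=c["orientation"]; r=R.from_quat([q[1],q[2],q[3],q[0]])
    d=r.apply([(u-c["cx"])/f,(v-c["cy"])/f,1]); return c["eye"],d/np.linalg.norm(d)
def plane(n,u,v,z):
    e,d=ray(n,u,v); return e+d*(z-e[2])/d[2]
def tri(a,b):
    e1,d1=ray("side",*a); e2,d2=ray("top",*b)
    s=np.linalg.lstsq(np.c_[d1,-d2],e2-e1,rcond=None)[0]
    p,q=e1+d1*s[0],e2+d2*s[1]; return (p+q)/2,np.linalg.norm(p-q)
def proj(n,p):
    c=camera_model(n); f=240/np.tan(np.radians(c["vfov"]/2)); q=c["orientation"]
    x=R.from_quat([q[1],q[2],q[3],q[0]]).inv().apply(np.array(p)-c["eye"])
    return c["cx"]+f*x[...,0]/x[...,2], c["cy"]+f*x[...,1]/x[...,2]
E
python3 - <<'E'
import cv2, numpy as np
from h import plane
s=cv2.imread("pics/side0.png");t=cv2.imread("pics/top0.png")
a=cv2.resize(s[310:400,225:400],None,fx=4.5,fy=4.5,interpolation=cv2.INTER_CUBIC)
b=cv2.resize(t[225:355,195:280],None,fx=4.6,fy=4.6,interpolation=cv2.INTER_CUBIC)
cv2.imwrite("pics/sc.png",a);cv2.imwrite("pics/tc.png",b)
g=cv2.cvtColor(t,cv2.COLOR_BGR2GRAY)[222:358,195:280]
m=cv2.morphologyEx((g>70).astype(np.uint8),cv2.MORPH_CLOSE,np.ones((9,9)))
c=max(cv2.findContours(m,0,1)[0],key=cv2.contourArea)
r=cv2.minAreaRect(c);bx=cv2.boxPoints(r)+[195,222];print(r,bx)
print([plane("top",*p,0.012).round(4) for p in bx])
E
```

```text
((40.53845977783203, 67.19230651855469), (115.90464782714844, 44.51836395263672), 78.69007110595703) [[202.34615421 236.73076248]
 [246.         227.99999237]
 [268.7307663  341.65385437]
 [225.07691956 350.38461304]]
[array([0.6422, 0.2413, 0.012 ]), array([0.6624, 0.1457, 0.012 ]), array([0.4181, 0.0879, 0.012 ]), array([0.3987, 0.1801, 0.012 ])]
```

View pics/sc.png

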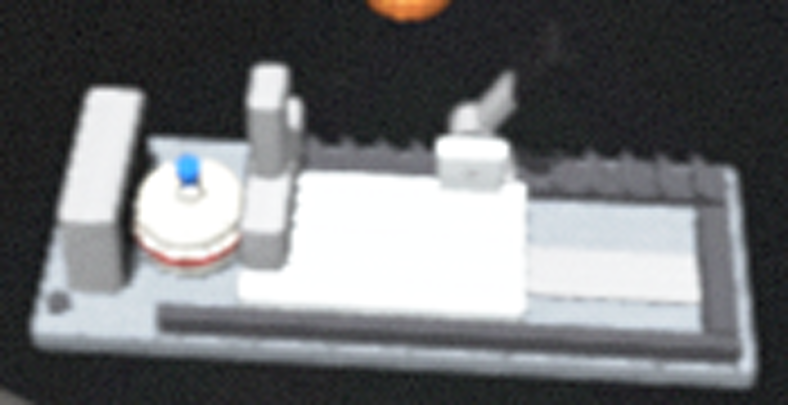

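View pics/tc.png

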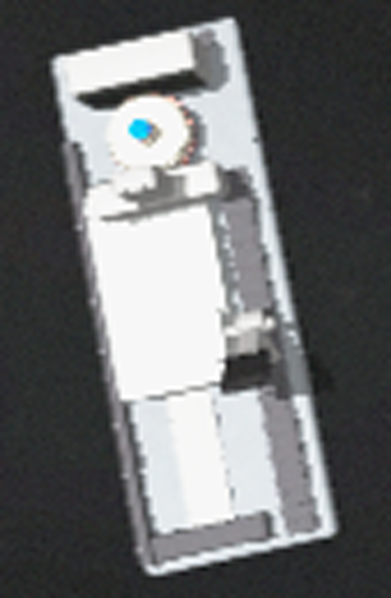

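The crops show the base corners (top crop), the tab top at about (270,68) in the side crop, the lever end near (512,78) in the side crop, and the black thumb plate at about (247,370) in the top crop.

```bash
cat >> h.py <<'E'
_c=[plane("top",195+x/4.6,225+y/4.6,0.012) for x,y in((53,55),(235,18),(336,533),(150,572))]
C=sum(_c)/4; C[2]=0; _a=_c[0]+_c[1]-_c[2]-_c[3]; yaw=np.arctan2(_a[1],_a[0])
def W(x,y,z): # clamp mm -> world
    c,s=np.cos(yaw),np.sin(yaw); return C+np.array([c*x-s*y,s*x+c*y,z])/1000
def K(p):
    c,s=np.cos(yaw),np.sin(yaw); d=(np.array(p)-C)*1000; return np.array([c*d[0]+s*d[1],-s*d[0]+c*d[1],d[2]])
E
python3 - <<'E'
from h import *
S=lambda x,y:(225+x/4.5,310+y/4.5)
T=lambda x,y:(195+x/4.6,225+y/4.6)
print(C,np.degrees(yaw),[np.linalg.norm(_-__) for _,__ in zip(*[__import__('h')._c,__import__('h')._c[1:]])])
sc=[plane("side",*S(x,y),0.012) for x,y in((35,345),(755,380),(740,170))]
print("side base corners in clamp",[K(p).round(1) for p in sc])
for n,a,b in(("tabtop",(270,68),(140,183)),("thumb",(503,90),(247,370)),("knob",(188,160),(142,130))):
    p,e=tri(S(*a),T(*b)); print(n,p.round(4),K(p).round(1),e)
for n,p in(("tab",(45,0,92)),("thumb",(-46,-30,77)),("end",(-53.5,-30,89)),("fixjaw",(105,0,54))):
    u=np.array(proj("side",W(*p)));v=np.array(proj("top",W(*p)))
    print(n,W(*p).round(4),((u-[225,310])*4.5).round(),((v-[195,225])*4.6).round())
for n,u,v in(("yellow",214,206),("orange",300,272),("orange2",326,299),("meter",220,166)): print(n,K(plane("top",u,v,.03)).round())
o=get_obs();print(R.from_quat(np.roll(o["ee_rot"],-1)).as_matrix().round(3))
E
```

```text
[0.53070755 0.16042564 0.        ] 13.226850384328726 [np.float64(0.08862792214207517), np.float64(0.24700515861209277), np.float64(0.08740736369119825)]
side base corners in clamp [array([118.4,  56. ,  12. ]), array([-126.5,   53.8,   12. ]), array([-128.8,  -37.3,   12. ])]
tabtop [0.5721 0.1681 0.0914] [42.1 -2.  91.4] 6.136743684553685e-05
thumb [0.4961 0.1249 0.0595] [-41.8 -26.7  59.5] 0.0073726003424028205
knob [0.6008 0.1789 0.0473] [72.5  2.  47.3] 0.0010229669822162202
tab [0.5745 0.1707 0.092 ] [261.  71.] [134. 177.]
thumb [0.4928 0.1207 0.077 ] [527.  51.] [248. 368.]
end [0.4855 0.119  0.089 ] [550.  28.] [246. 385.]
fixjaw [0.6329 0.1845 0.054 ] [ 95. 138.] [130.  59.]
yellow [184.  12.  30.]
orange [   2. -141.   30.]
orange2 [ -66. -183.   30.]
meter [270. -18.  30.]
[[-0.971  0.239 -0.001]
 [ 0.239  0.971 -0.002]
 [ 0.    -0.002 -1.   ]]
```

The text's thumb position projects onto the black plate in the top view, and the tab agrees within 3 mm and in height (91 mm), so I'll correct the origin by that tab offset. Tool x should point along clamp -x, which needs about -27°. I'll push with the closed fingers.

```bash
cat >> h.py <<'E'
C=W(-2.5,-1.5,0)
def st():
    o=get_obs(); m=R.from_quat(np.roll(o["ee_rot"],-1)).as_matrix()
    print("t",o["time_s"],"TCP clamp mm",K(o["position"]).round(1),"toolx yaw off deg",round((np.degrees(np.arctan2(m[1,0],m[0,0])-yaw)-180+180)%360-180,2),"F",np.round(o["wrist_force"],1),"g",round(o["gripper_width"],3))
E
python3 -m pendant '[0,0,0,-0.0188, 0,0,0,-0.0188, 0,0,0,-0.0188, 0,0,0,-0.0188, 0,0,0,0]' 1 20; python3 -c "
from h import *;st()"
```

```text
time_s: 0.6
position: [0.1436, 0.5824, 0.233]
ee_rot: [-0.0, -0.116, 0.993, -0.0]
wrist_force: [0.3, 0.7, 0.7]
gripper_width: 0.583
gripper_force: 0.0
t 0.6 TCP clamp mm [-277.7  500.8  233. ] toolx yaw off deg 0.05 F [0.3 0.7 0.7] g 0.583
```

```bash
python3 -m pendant '[-0.107,-0.295,0,0, -0.107,-0.295,0,0, -0.107,-0.295,0,0, -0.107,-0.295,0,0, -0.107,-0.295,0,0, -0.107,-0.295,0,0, -0.107,-0.295,0,0, -0.107,-0.295,0,0, -0.107,-0.295,0,0, -0.107,-0.295,0,0, -0.107,-0.295,0,0, -0.107,-0.295,0,0]' >/dev/null;python3 -m pendant '[0,0,0,0,0,0,0,0,0,0,0,0]'; python3 -c "
from h import *;st()"
```

```text
time_s: 2.1
position: [0.4522, 0.1104, 0.2336]
ee_rot: [-0.0, -0.115, 0.993, 0.0]
wrist_force: [0.3, -0.3, 0.1]
gripper_width: 0.005
gripper_force: 0.0
t 2.1 TCP clamp mm [-85.4 -29.2 233.6] toolx yaw off deg -0.05 F [ 0.3 -0.3  0.1] g 0.005
```

```bash
python3 -m pendant '[0,0,0.267,0, 0,0,0.267,0, 0,0,0.267,0, 0,0,0.267,0, 0,0,0,0,0,0,0,0]'
python3 - <<'E'
from h import *
st()
s=cv2.resize(snapshot("side")[260:400,225:425],None,fx=3,fy=3,interpolation=2);t=cv2.resize(snapshot("top")[225:365,195:280],None,fx=3,fy=3,interpolation=2)
cv2.imwrite("pics/p1.png",np.hstack([s[:,:540],t]))
E
```

```text
time_s: 2.7
position: [0.452, 0.1108, 0.0741]
ee_rot: [-0.0, -0.116, 0.993, 0.0]
wrist_force: [0.0, -0.2, 0.3]
gripper_width: 0.008
gripper_force: 0.0
t 2.7 TCP clamp mm [-85.4 -28.8  74.1] toolx yaw off deg 0.08 F [ 0.  -0.2  0.3] g 0.008
```

View pics/p1.png

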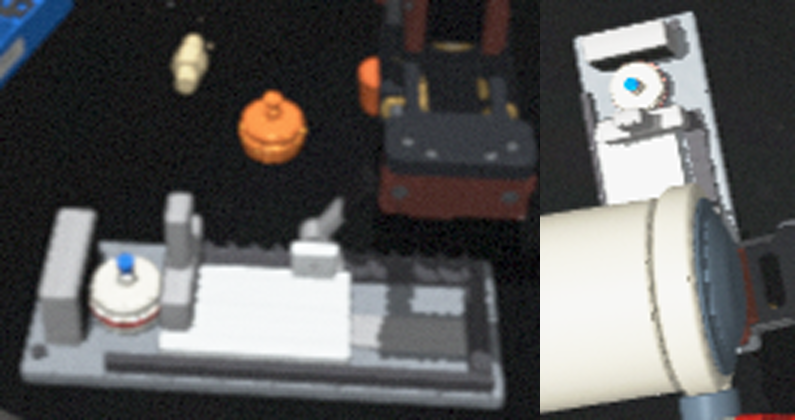

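The side view shows the gripper body at (455,165) to the right of the thumb plate, with the fingers hidden behind it. It is on the -x side and clear, as the numbers say. Now I'll push along +x.

```bash
python3 -m pendant '[-0.0333,0,0,0,-0.0333,0,0,0,-0.0333,0,0,0,-0.0333,0,0,0,-0.0333,0,0,0,-0.0333,0,0,0,-0.0333,0,0,0,-0.0333,0,0,0,-0.0333,0,0,0,-0.0333,0,0,0,-0.0333,0,0,0,-0.0333,0,0,0]' ; python3 -m pendant '[0,0,0,0,0,0,0,0,0,0,0,0]'
python3 - <<'E'
from h import *
st()
s=cv2.resize(snapshot("side")[260:400,225:425],None,fx=3,fy=3,interpolation=2)
cv2.imwrite("pics/p2.png",s)
E
```

```text
time_s: 4.0
position: [0.5114, 0.1235, 0.0734]
ee_rot: [0.0, -0.115, 0.993, 0.0]
wrist_force: [0.3, 0.1, 0.3]
gripper_width: 0.002
gripper_force: 0.0
time_s: 4.3
position: [0.5108, 0.1234, 0.0734]
ee_rot: [-0.0, -0.115, 0.993, -0.0]
wrist_force: [0.6, 0.9, 0.4]
gripper_width: 0.005
gripper_force: 0.0
t 4.3 TCP clamp mm [-25.3 -30.   73.4] toolx yaw off deg -0.01 F [0.6 0.9 0.4] g 0.005
```

View pics/p2.png

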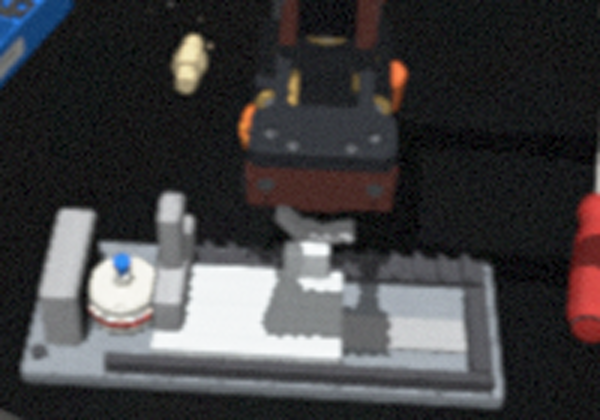

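The lever now leans to +x (left) and the pawl's nose is raised at (340,232), so it is flipped. I'll lift, go over to the tab's +x side and lower.

```bash
python3 -m pendant '[0,0,-0.2,0,0,0,-0.2,0,0,0,0,0,-0.17,0.05,0,0,-0.17,0.05,0,0,-0.17,0.05,0,0,-0.17,0.05,0,0,0,0,0,0,0,0,0.18,0,0,0,0.18,0,0,0,0,0,0,0,0,0]'
python3 - <<'E'
from h import *
st()
s=cv2.resize(snapshot("side")[260:400,225:425],None,fx=3,fy=3,interpolation=2)
cv2.imwrite("pics/p3.png",s)
E
```

```text
time_s: 5.55
position: [0.6025, 0.1755, 0.0792]
ee_rot: [-0.001, -0.115, 0.993, -0.0]
wrist_force: [0.4, 0.5, 0.6]
gripper_width: 0.007
gripper_force: 0.0
t 5.55 TCP clamp mm [75.9 -0.2 79.2] toolx yaw off deg -0.02 F [0.4 0.5 0.6] g 0.007
```

View pics/p3.png

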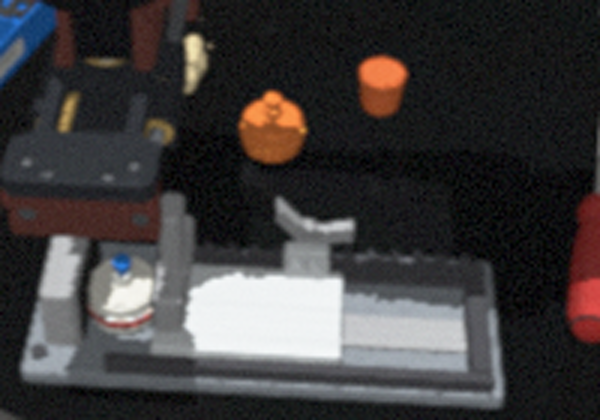

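The pawl stays flipped and the gripper is on the +x side of the tab. Now I'll push the jaw back.

```bash
python3 -m pendant '[0.041,0,0,0,0.041,0,0,0,0.041,0,0,0,0.041,0,0,0,0.041,0,0,0,0.041,0,0,0,0.041,0,0,0,0.041,0,0,0,0.041,0,0,0,0.041,0,0,0,0.041,0,0,0,0.041,0,0,0]' ; python3 -m pendant '[0,0,0,0,0,0,0,0,0,0,0,0]'
python3 - <<'E'
from h import *
st()
s=cv2.resize(snapshot("side")[260:400,225:425],None,fx=3,fy=3,interpolation=2)
cv2.imwrite("pics/p4.png",s)
E
```

```text
time_s: 6.8
position: [0.5314, 0.159, 0.0794]
ee_rot: [0.0, -0.115, 0.993, 0.0]
wrist_force: [22.8, 5.0, 0.7]
gripper_width: 0.005
gripper_force: 11.1
time_s: 7.1
position: [0.5316, 0.159, 0.0795]
ee_rot: [0.0, -0.115, 0.993, 0.0]
wrist_force: [4.8, 0.5, 1.2]
gripper_width: 0.003
gripper_force: 2.0
t 7.1 TCP clamp mm [ 3.  -0.1 79.5] toolx yaw off deg -0.01 F [4.8 0.5 1.2] g 0.003
```

View pics/p4.png

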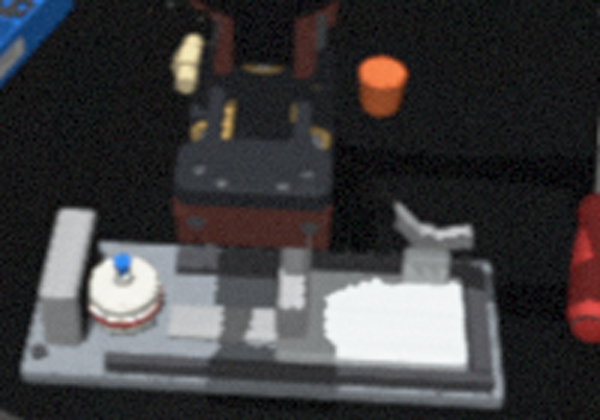

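The jaw has reached its stop: there was a 23 N spike and the carriage edge is at (465,360). The cassette is standing and the pawl is still flipped. I'll back off and lift.

```bash
python3 -m pendant '[-0.05,0,0,0,-0.05,0,0,0,0,0,0,0,0,0,-0.25,0,0,0,-0.25,0,0,0,-0.25,0,0,0,0,0,0,0,0,0,0,0,0,0]'
python3 - <<'E'
from h import *
st()
s=cv2.resize(snapshot("side")[170:400,225:425],None,fx=2.6,fy=2.6,interpolation=2)
cv2.imwrite("pics/p5.png",s)
E
```

```text
time_s: 8.05
position: [0.5455, 0.1623, 0.1899]
ee_rot: [-0.002, -0.115, 0.993, -0.0]
wrist_force: [-0.5, -0.3, 0.6]
gripper_width: 0.0
gripper_force: 0.0
t 8.05 TCP clamp mm [ 1.730e+01 -1.000e-01  1.899e+02] toolx yaw off deg -0.01 F [-0.5 -0.3  0.6] g 0.0
```

View pics/p5.png

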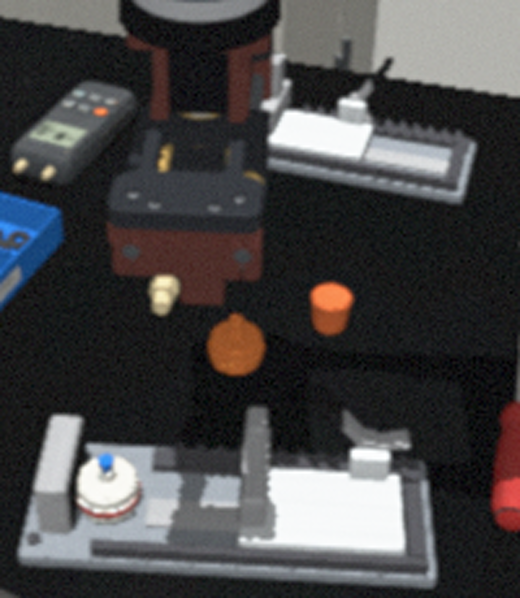

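The clamp is open at its stop with the pawl flipped (lever at (360,425)). The cassette is upright at (107,487), the other clamp is untouched and the robot is clear.

```bash
python3 -c "
from station import *;print(job_done())"
```

```text
the job is handed in; nothing more can be done
None
```

The job is handed in (no verdict was returned): the cassette's clamp is open at its end stop with the pawl flipped, the cassette is still standing in place, and the coupler's clamp was left shut.

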